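# Put the drilled frame away flat in the bench drawer

## Task

Take the acrylic frame, which stands on edge in the rack, out and lay it down flat on the bench top and let go of it. Then take it again, lay it flat inside the open top drawer of the small drawer unit, let go, and shut that drawer fully. Leave the brush and the spanner where they lie.

Things in the scene. Friction and masses are not known exactly. Their poses are not given: they have to be found in the camera images.
- blank: The frame: drilled clear-acrylic strip 62 mm wide (its x), 200 long (y), 7 thick (z), 0.06 to 0.12 kg, with a window 28 x 144 mm in its middle, so long rails are 17 mm wide. Origin: centre of one broad face; the plate fills z = 0 to 7 mm. At the start it stands on a long edge in the rack, x axis vertical, its edges 8 and 70 mm above the bench. Either face may end up uppermost.
- rack_slot (a point): Fixed dark-steel edge rack: base 90 x 190 x 8 mm, at each end a pair of prongs 49 mm high with an 11 mm slot between. This point: middle of the slot line on top of the base, 8 mm above the bench; x across the slot (base reaches 45 mm either way), y along it. The prongs stand 71 to 83 mm either side along y; between them the frame is free to be pinched from above across its thickness.
- drawer_floor (a point): Centre of the inner floor of the open top drawer (plywood), moving with it, 75 mm above the bench. x points into the unit (closing), y along its front, z up. The inside is 165 mm along x (+-82.5) and 218 mm along y (+-109), walls 33 mm high (front panel 42). Only the part from x = -82.5 mm to q - 88.5 mm (q = opening) is open to above; the rest is under the unit's top.
- unit_drawer0_handle (a point): Middle of the top drawer's bar handle: a level steel bar 11 mm thick and 120 mm long along the drawer's y, 35 mm before the front panel (15 mm thick, 254 mm wide). Axes as the drawer's. Pushing on the bar or the panel shuts the drawer.
- unit_drawer0 (a joint): Opening q of the top drawer in m: 0 is shut, 0.1416 fully out. It starts 0.126 to 0.139 open, slides with about 1 N of friction and stays where it is left.
- spanner: Bystander: combination spanner, 146 x 26 x 6 mm, lying on the bench behind the rack. Origin at the centre of its underside, x along it.
- unit_face (a point): The fixed grey two-drawer unit, 210 mm deep, 260 wide, 130 high: this point is the middle of the upper front edge of its casing, 130 mm above the bench. Axes as the drawer's. The lower drawer is shut and is not needed.
- brush: Bystander: swarf brush with a flat brown handle, 206 x 36 x 12 mm, lying along x on the middle of the bench. Origin at the centre of its underside, x along it.

How it is judged:
By the outcome, as a careful person would: the job done as asked, in the order asked, and still so for the second after the job is handed in, with the robot touching nothing.
It also fails if it takes over 64 s, if anything falls off the work surface, if the arm or the gripper's body presses on something with over 40 N, if the wrist force passes 120 N, or if a joint passes its speed limit or range.

## Robot

A 7-joint arm with a two-finger parallel gripper is mounted at the origin on a cart in front of the work surface, level with it; the furniture and walls round the work are solid. World frame = base frame: x ahead of the robot, y to its left, z up, the work surface at z = 0. Lengths are in m, angles in rad, forces in N, time in s.
With the tool pointing down it reaches from about 0.425 to 0.925 m from the base axis. Payload 6.8 kg.
Tool frame: the origin (TCP) lies midway between the tips of the shut fingers; the grasp point (between the pads) lies r.grip_point_offset behind it (r.grip_point_offset is the distance from the TCP to the grasp point, in m); z points along the fingers, y is the line along which they close (so a half turn about z gives the same grasp; the last joint's range is limited). The gripper opens to 85 mm and grips with 20 to 120 N. Pads are 22 mm wide; open, the fingers measure 114 mm over their backs; the gripper's body (76 mm by 85 mm) begins 54 mm behind the grasp point. The pads swing forward as they close: fully open they stand 13 mm farther back than shut.
Start: joints at [-1.328, 0.477, 0.022, 1.555, -0.011, 1.109, -0.083], TCP at [0.232, 0.634, 0.231] pointing down, gripper open.
Joint ranges: [-2.96, 2.96], [-0.34, 2.1], [-1.41, 1.46], [0.24, 2.44], [-1.37, 4.51], [0.17, 1.92], [-2.96, 2.96]. Speed limits (rad/s): [2.39, 2.39, 3.14, 3.14, 3.14, 3.14, 3.14].

## Interface

Orientations are given as a rotation vector (axis times angle).
In Python, from bench import r gives the robot as it stands. The module is installed in compiled form; this text tells all that it offers.
- The arm moves only by the shell command python3 -m crank 'ROWS' [FORCE]. ROWS is JSON, a list of rows, each a list of 5 numbers: the shift along the world's x, y, z in units of 200 mm (1.0 is 200 mm), then the turn about the world's z in units of 45 degrees (1.0 is 45 degrees), then the opening, from -1 (shut) to 1 (fully open). In form: [[dx, dy, dz, turn, jaw], ...]. A call has 1 to 8 rows; each row shifts and turns the commanded pose from where the row before left it; what a row does not reach is not made up. A row lasts 1/12 s, in which the tool goes at most 41.7 mm and 7.16 degrees, less where a joint would pass 70% of its speed; a pose out of reach is approached as far as the arm can. A call with a number of a shift or a turn outside -1 to 1 is refused whole. A call with a gripper value outside its range is refused whole. The fingers move at their own pace and stop on an object; FORCE is the grip in N (left out, the last holds). Time passes only in rows, so rows that do not move let the fingers close. It gives the time, the measured TCP pose, the force, the opening and the grip force at its end, in the units of the state.
- r.get_obs(): the state, without advancing time (a new reading comes with each control period).
- r.grab_frame(name): name is "side" or "top" or "wrist"; returns the picture (400x640x3 uint8, blue, green, red); there is no depth.
- r.camera_model(name): a dict with "fx", "fy", "cx", "cy" (pixels), "R" (3x3) and "t" (3): a world point X has camera coordinates R X + t. Camera axes: x right, y down, z forward; pixel columns grow to the right and rows downward; lengths in m; the calibration is good to about 2 mm. A picture is of the moment at which its call begins: read the wrist's pose just before it. camera_model takes no time and is no camera call; for the wrist camera it gives the pose at the moment of the call.
- r.hand_in(): hands the job in; it is judged then, once.
The state is a dict: "clock": time; "joints": joint angles; "qvel": joint speeds; "tau": joint torques, N m; "tcp_pos": TCP position; "orientation": TCP orientation; "contact_force": force on the tool from outside, world axes, zero at the start; "moment": the same for the moment, N m; "grip_width": finger opening in m; "gripper_force": force on a finger pad.
Only numpy, scipy, OpenCV 4.12 (cv2) and the standard library are available. Lean on these libraries where they do the work, as an engineer would, in place of code of your own. Each camera call takes 0.05 s, during which the arm holds its last target. There are 200 camera calls.

## Working session

There is one attempt and no reset: what is moved stays moved. The work goes in short steps, Python scripts to look and compute and a shell command to move; the robot and the scene stay as the last step left them, time stands still between calls to the robot, and variables do not carry over. Pictures are saved under pics/ and viewed, at most 10 in all, crops included, and the job is handed in when it is done.

```bash
mkdir -p pics
cat > h.py <<'E'
import numpy as np,cv2
from bench import r
def ray(cam,u,v,z):
    m=cam if isinstance(cam,dict) else r.camera_model(cam)
    R=np.array(m["R"]);t=np.array(m["t"])
    d=R.T@np.array([(u-m["cx"])/m["fx"],(v-m["cy"])/m["fy"],1]);c=-R.T@t
    return c+d*(z-c[2])/d[2]
def proj(cam,X):
    m=r.camera_model(cam);p=np.array(m["R"])@np.array(X)+np.array(m["t"])
    return np.array([m["fx"]*p[0]/p[2]+m["cx"],m["fy"]*p[1]/p[2]+m["cy"]])
def st():
    o=r.get_obs()
    for k in("clock","tcp_pos","orientation","contact_force","grip_width","gripper_force"):print(k,np.round(o[k],4))
E
python3 - <<'E'
from h import *
st();print(r.grip_point_offset)
for n in("top","side","wrist"):
    im=r.grab_frame(n);cv2.imwrite(f"pics/{n}0.png",im)
    m=r.camera_model(n);print(n,np.round(-np.array(m["R"]).T@np.array(m["t"]),3),m["fx"],np.round(m["R"],2).tolist())
E
```

```text
clock 0.0
tcp_pos [0.2318 0.6333 0.2303]
orientation [-5.4820e-01 -3.0932e+00  2.9000e-03]
contact_force [0.26   0.4563 0.5868]
grip_width 0.0855
gripper_force 0.0
0.0187
top [ 0.481 -0.027  1.041] 474.2550875956661 [[-0.01, -1.0, -0.0], [-0.99, 0.01, -0.15], [0.15, 0.0, -0.99]]
side [ 0.846 -0.493  0.812] 396.9005535564983 [[0.91, 0.42, 0.0], [0.34, -0.75, -0.57], [-0.24, 0.52, -0.82]]
wrist [0.155 0.662 0.372] 326.3039714010599 [[0.34, 0.94, -0.0], [0.89, -0.33, 0.31], [0.29, -0.11, -0.95]]
```

View pics/top0.png

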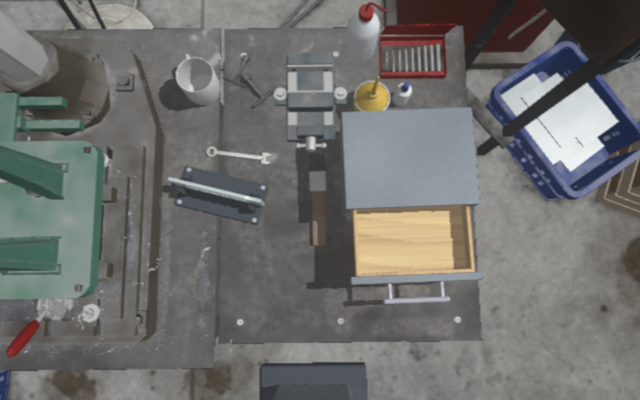

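View pics/side0.png

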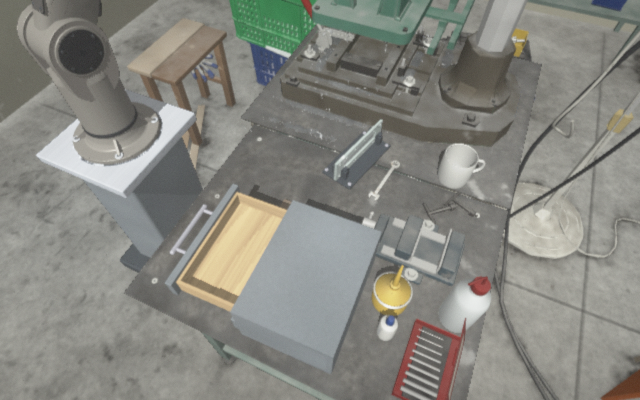

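The top view shows the rack with the frame at about (218,194), the brush at (318,208), the drawer at (412,240), the handle at (418,292) and the spanner at (240,155). The side view agrees with this. Next I'll zoom in on the rack and the drawer.

Run:
```python
from h import *
im=cv2.imread("pics/top0.png")
a=cv2.resize(im[140:240,150:290],None,fx=4,fy=4,interpolation=cv2.INTER_CUBIC)
b=cv2.resize(im[190:315,335:490],None,fx=4,fy=4,interpolation=cv2.INTER_CUBIC)
s=cv2.imread("pics/side0.png");c=cv2.resize(s[105:200,305:415],None,fx=4,fy=4,interpolation=cv2.INTER_CUBIC)
W=np.zeros((500,620,3),np.uint8);W[:]=0;W[:b.shape[0],:b.shape[1]]=b
V=np.zeros((600,800,3),np.uint8)
V[:400,:560]=a
cv2.imwrite("pics/a.png",a);cv2.imwrite("pics/b.png",b)
for n,u,v,z in(("bench edge front L",222,342,0),("bench front R",480,340,0),("brush far",318,170,0),("brush near",318,246,0),("brush left",309,208,0.01),("rack c",218,194,.008),("press platform edge",215,250,0),("face L",343,206,.13),("face R",477,204,.13),("handle L",387,300,.09),("handle R",449,298,.09),("panel L top",350,278,.117),("panel R top",480,276,.117)):
    print(n,np.round(ray("top",u,v,z),3))
```

```text
bench edge front L [0.334 0.183 0.   ]
bench front R [ 0.333 -0.365  0.   ]
brush far [ 0.705 -0.024  0.   ]
brush near [ 0.535 -0.023  0.   ]
brush left [ 0.618 -0.004  0.01 ]
rack c [0.652 0.197 0.008]
press platform edge [0.529 0.203 0.   ]
face L [ 0.605 -0.072  0.13 ]
face R [ 0.607 -0.332  0.13 ]
handle L [ 0.424 -0.158  0.09 ]
handle R [ 0.426 -0.279  0.09 ]
panel L top [ 0.467 -0.084  0.117]
panel R top [ 0.469 -0.334  0.117]
```

View pics/a.png

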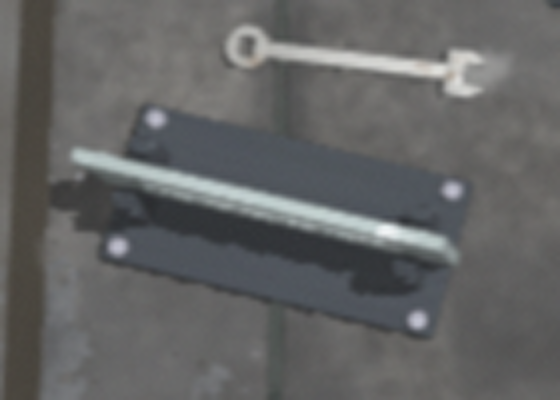

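View pics/b.png

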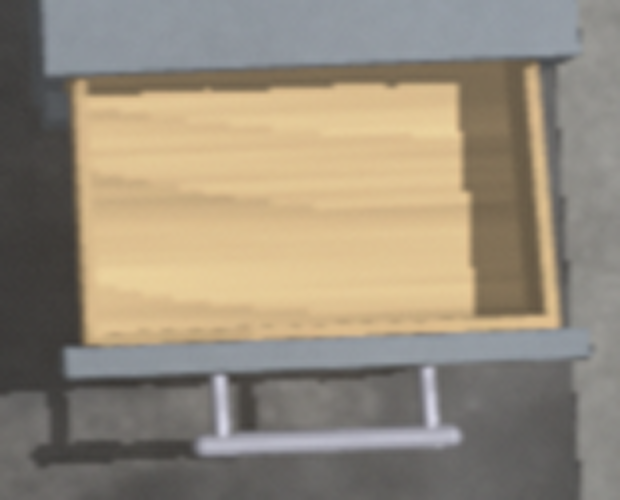

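The first crop shows the rack bolts at (156,118), (453,189), (418,320) and (117,246), with the frame's top edge running from (75,155) to (456,250). In the second, the casing edge runs (42,77)–(580,57), the panel's outer top edge (66,378)–(592,355), and the bar (200,446)–(460,436).

Run:
```python
from h import *
A=lambda u,v,z:ray("top",150+(u+.0)/4,140+v/4,z)
B=lambda u,v,z:ray("top",335+u/4,190+v/4,z)
def line(n,p,q):print(n,np.round((p+q)/2,4),"len",round(np.linalg.norm(p-q),4),"ang of (p->q)",round(np.degrees(np.arctan2((q-p)[1],(q-p)[0])),2))
line("frame top near-left..", A(73,156,.07),A(457,250,.07))
bl=[A(u,v,.008) for u,v in((156,118),(453,189),(418,320),(117,246))]
print("rack c",np.round(np.mean(bl,0),4)); line("bolts",(bl[0]+bl[3])/2,(bl[1]+bl[2])/2)
line("face",B(42,77,.13),B(580,57,.13))
line("panel outer top",B(66,378,.117),B(592,355,.117))
line("panel inner top",B(64,350,.117),B(588,330,.117))
line("bar z.095",B(198,446,.095),B(460,436,.095))
line("inner front wall/floor edge",B(88,335,.108),B(548,316,.108))
line("spanner",A(230,45,.006),A(485,73,.006))
print(np.round(r.get_obs()['tcp_pos'],4))
from scipy.spatial.transform import Rotation as Ro
print(np.round(Ro.from_rotvec(r.get_obs()['orientation']).as_matrix(),3))
```

```text
frame top near-left.. [0.6484 0.1878 0.07  ] len 0.2073 ang of (p->q) -104.44
rack c [0.6506 0.1896 0.008 ]
bolts [0.6506 0.1896 0.008 ] len 0.1713 ang of (p->q) -104.3
face [ 0.6025 -0.2076  0.13  ] len 0.2609 ang of (p->q) -88.46
panel outer top [ 0.4592 -0.213   0.117 ] len 0.2528 ang of (p->q) -88.11
panel inner top [ 0.4717 -0.2121  0.117 ] len 0.2523 ang of (p->q) -88.42
bar z.095 [ 0.4228 -0.2159  0.095 ] len 0.1281 ang of (p->q) -88.43
inner front wall/floor edge [ 0.4786 -0.2103  0.108 ] len 0.2239 ang of (p->q) -88.24
spanner [0.7407 0.1516 0.006 ] len 0.1442 ang of (p->q) -97.03
[0.2318 0.6335 0.2306]
[[-0.939  0.344 -0.   ]
 [ 0.344  0.939 -0.001]
 [-0.    -0.001 -1.   ]]
```

Run:
```python
from h import *
for z in(0.1,.2,.3,.4,.5):
    print(z,[np.round(ray("top",u,v,z)[:2],2).tolist() for u,v in((103,298),(103,140),(0,298))])
cv2.imwrite("pics/sc.png",cv2.resize(cv2.imread("pics/side0.png")[0:150,230:550],None,fx=2,fy=2))
```

```text
0.1 [[0.43, 0.4], [0.75, 0.42], [0.44, 0.6]]
0.2 [[0.44, 0.35], [0.72, 0.37], [0.44, 0.53]]
0.3 [[0.44, 0.31], [0.69, 0.32], [0.45, 0.47]]
0.4 [[0.45, 0.26], [0.67, 0.27], [0.45, 0.4]]
0.5 [[0.45, 0.22], [0.64, 0.23], [0.45, 0.33]]
```

View pics/sc.png

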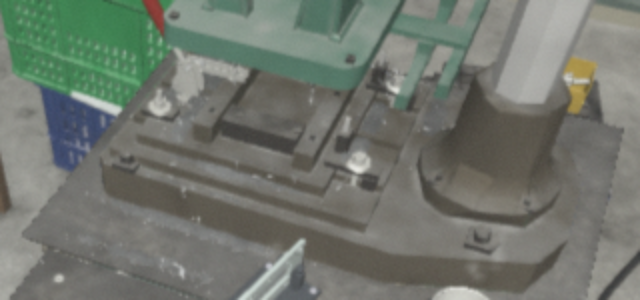

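View pics/wrist0.png

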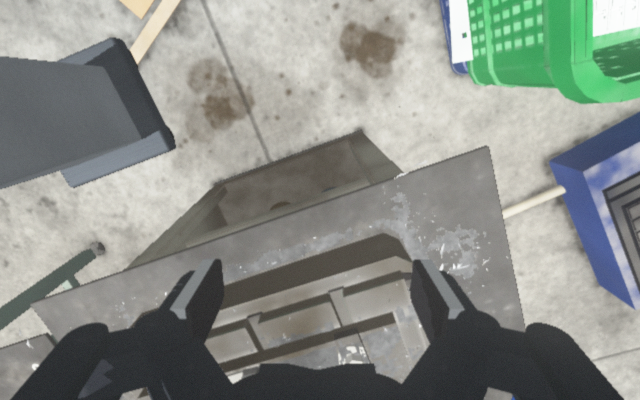

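Run:
```python
from h import *
for z in(.1,.2,.25,.3,.35,.4): print(z,np.round(ray("top",103,140,z),3),proj("side",ray("top",103,140,z)),proj("side",ray("top",103,298,z)))
```

```text
0.1 [0.751 0.415 0.1  ] [424.04429687  88.47297252] [315.03298642  61.89833727]
0.2 [0.722 0.368 0.2  ] [416.47107287  64.16033146] [309.45490747  39.35349112]
0.25 [0.708 0.345 0.25 ] [412.07489162  50.04708499] [306.21237834  26.24820507]
0.3 [0.694 0.321 0.3  ] [407.18015958  34.33331987] [302.59822365  11.64092499]
0.35 [0.679 0.298 0.35 ] [401.69697134  16.73040894] [298.54467185  -4.7422604 ]
0.4 [0.665 0.274 0.4  ] [395.51242165  -3.1241123 ] [293.96640598 -23.24617555]
```

```bash
python3 -m crank '[[0.06,-0.19,0,-0.15,1],[0.06,-0.19,0,-0.15,1],[0.06,-0.19,0,-0.15,1],[0.06,-0.19,0,-0.15,1],[0.06,-0.19,0,-0.15,1],[0.06,-0.19,0,-0.15,1],[0.06,-0.19,0,-0.15,1],[0.06,-0.19,0,-0.15,1]]' 40
cat > err.py <<'E'
import sys
from h import *
from scipy.spatial.transform import Rotation as Ro
o=r.get_obs();x,y,z,a=map(float,sys.argv[1:5])
Y=Ro.from_rotvec(o['orientation']).as_matrix()[:,1];cur=np.degrees(np.arctan2(Y[1],Y[0]))
d=(np.array([x,y,z])-o['tcp_pos']);da=(a-cur+90)%180-90
print("t",round(o['clock'],2),"pos",np.round(o['tcp_pos'],4),"yaw",round(cur,2),"units:",np.round(d/.2,3),"turn",round(da/45,3),"W",round(o['grip_width'],4),"F",np.round(o['contact_force'],1),round(o['gripper_force'],1))
E
python3 err.py .6484 .1878 .13 -14.4
```

```text
clock: 0.82
tcp_pos: [0.3281, 0.3279, 0.2312]
orientation: [-1.9, -2.502, 0.0]
contact_force: [0.2, 0.3, 0.5]
grip_width: 0.0854
gripper_force: 0.0
t 0.82 pos [0.3281 0.3279 0.2312] yaw 15.57 units: [ 1.602 -0.7   -0.506] turn -0.666 W 0.0854 F [0.2 0.3 0.5] 0.0
```

```bash
python3 -m crank '[[0.13,-0.13,0,-0.15,1],[0.13,-0.13,0,-0.15,1],[0.13,-0.13,0,-0.15,1],[0.13,-0.13,0,-0.15,1],[0.18,-0.04,-0.05,-0.06,1],[0.18,-0.04,-0.05,0,1],[0.18,-0.04,-0.05,0,1],[0.18,-0.04,-0.05,0,1]]' >/dev/null; python3 -m crank '[[0.18,-0.02,-0.1,0,1],[0.18,0,-0.1,0,1],[0,0,-0.1,0,1],[0,0,0,0,1],[0,0,0,0,1]]' >/dev/null;python3 err.py .6484 .1878 .039 -14.4
python3 - <<'E'
from h import *
cv2.imwrite("pics/w1.png",r.grab_frame("wrist"))
m=r.camera_model("wrist")
for z in (.07,):
  for s in(-.1,0,.1):
    d=np.array([np.cos(np.radians(75.6)),np.sin(np.radians(75.6)),0])
    print(s,proj(m if 0 else "wrist",np.array([.6484,.1878,z])+s*d))
E
```

```text
t 1.9 pos [0.6466 0.1896 0.1298] yaw -13.81 units: [ 0.009 -0.009 -0.454] turn -0.013 W 0.0853 F [-0.5 -0.6  0.5] 0.0
-0.1 [319.44842115 340.10569489]
0 [321.5358511  219.20682447]
0.1 [324.32499433  57.66642581]
```

View pics/w1.png

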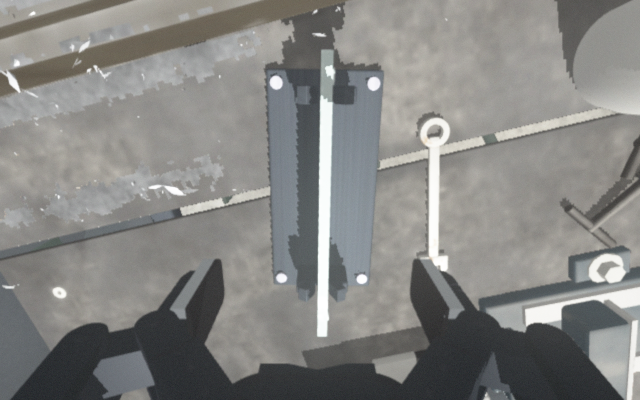

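The wrist view shows the frame's top edge as a light strip from (327,50) to (322,336). That matches the prediction within a few mm, and the gripper is centred across it. I'll descend and grip.

```bash
python3 -m crank '[[0.012,0,-0.15,-0.013,1],[0,0,-0.15,0,1],[0,0,-0.15,0,1],[0,0,0,0,1],[0,0,0,0,-1],[0,0,0,0,-1],[0,0,0,0,-1],[0,0,0,0,-1]]' 50 >/dev/null; python3 -m crank '[[0,0,0,0,-1],[0,0,0,0,-1],[0,0,0,0,-1],[0,0,0,0,-1]]'>/dev/null; python3 err.py .6484 .1878 .039 -14.4
```

```text
t 2.95 pos [0.6511 0.19   0.0422] yaw -14.39 units: [-0.014 -0.011 -0.016] turn -0.0 W 0.006 F [-0.9 -0.6  5.8] 50.0
```

```bash
python3 -m crank '[[0,0,0.08,0,-1],[0,0,0.12,0,-1],[0,0,0.15,0,-1],[0,0,0.1,0,-1],[-0.08,-0.05,0,0.07,-1],[-0.12,-0.08,0,0.07,-1],[-0.12,-0.08,0,0.07,-1],[-0.12,-0.08,0,0.07,-1]]'>/dev/null; python3 -m crank '[[-0.12,-0.08,0,0.075,-1],[-0.12,-0.08,0,0,-1],[-0.08,-0.05,-0.1,0,-1],[0,0,-0.12,0,-1],[0,0,-0.12,0,-1],[0,0,0,0,-1]]'>/dev/null; python3 err.py .50 .09 .034 1.6
```

```text
t 4.12 pos [0.4951 0.0891 0.06  ] yaw 1.59 units: [ 0.025  0.004 -0.13 ] turn 0.0 W 0.0058 F [ 0.1  0.9 -1. ] 49.5
```

Now lower it until the frame's edge just touches the bench.

```bash
python3 -m crank '[[0.025,0,-0.04,0,-1],[0,0,-0.04,0,-1],[0,0,-0.04,0,-1],[0,0,0,0,-1],[0,0,0,0,-1]]'>/dev/null; python3 err.py .50 .09 .034 1.6
python3 - <<'E'
from h import *
cv2.imwrite("pics/s2.png",cv2.resize(r.grab_frame("side")[100:250,220:420],None,fx=3,fy=3))
E
```

```text
t 4.53 pos [0.5034 0.0899 0.0392] yaw 1.59 units: [-0.017  0.001 -0.026] turn 0.0 W 0.0061 F [ 1.1 -0.1 -0. ] 49.6
```

View pics/s2.png

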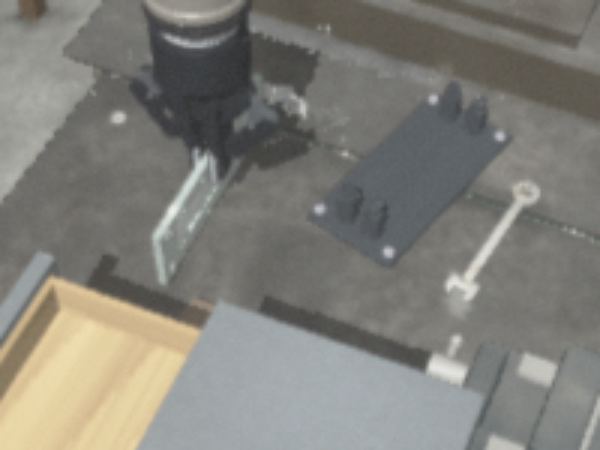

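The side view shows the frame held upright at about (185,225) in the crop, just above the clear bench. I'll lower it to contact, then open to about 45 mm.

```bash
python3 -m crank '[[0,0,-0.015,0,-1],[0,0,-0.012,0,-1],[0,0,0,0,-1],[0,0,0,0,-1]]'>/dev/null; python3 err.py .50 .09 .034 1.6;python3 -m crank '[[0,0,0,0,-0.7],[0,0,0,0,-0.5],[0,0,0,0,-0.2],[0,0,0,0,0.06],[0,0,-0.03,0,0.06],[0,0,-0.03,0,0.06],[0,0,0,0,0.06]]'>/dev/null; python3 err.py .50 .09 .034 1.6
python3 - <<'E'
from h import *
cv2.imwrite("pics/s3.png",cv2.resize(r.grab_frame("side")[100:250,220:420],None,fx=3,fy=3))
E
```

```text
t 4.92 pos [0.5038 0.0901 0.0341] yaw 1.59 units: [-0.019 -0.    -0.001] turn 0.0 W 0.0063 F [ 1.1  0.3 -0.1] 49.8
t 5.5 pos [0.5025 0.0898 0.0206] yaw 1.6 units: [-0.012  0.001  0.067] turn 0.0 W 0.0454 F [-0.   0.3  0.3] 0.0
```

View pics/s3.png

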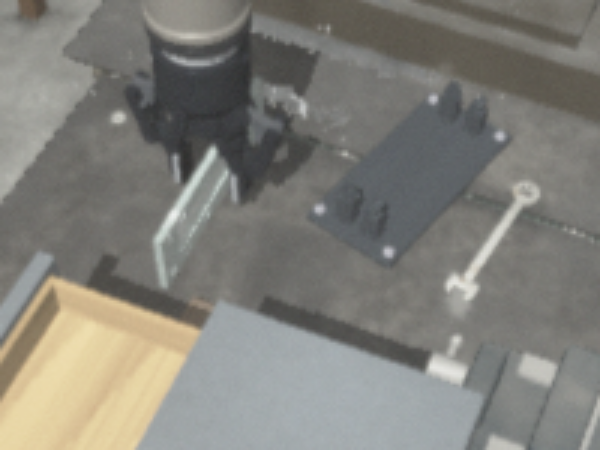

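The frame stands upright between the open fingers. I'll tip it toward −x so that the −x finger catches it.

```bash
python3 -m crank '[[-0.04,0,0,0,0.06],[-0.04,0,0,0,0.06],[-0.03,0,0,0,0.06],[-0.03,0,0,0,0.06],[0,0,0,0,0.06],[0,0,0,0,0.06]]'>/dev/null; python3 err.py .50 .09 .034 1.6;python3 -m crank '[[0,0,0,0,0.2],[0,0,0,0,0.4],[-0.02,0,0,0,0.6],[-0.02,0,0,0,0.8],[-0.03,0,0,0,1],[-0.03,0,0,0,1],[0,0,0,0,1]]'>/dev/null; python3 err.py .50 .09 .034 1.6
python3 - <<'E'
from h import *
cv2.imwrite("pics/s4.png",r.grab_frame("side"))
cv2.imwrite("pics/t4.png",r.grab_frame("top"))
s=cv2.imread("pics/s4.png")[100:240,220:390];t=cv2.imread("pics/t4.png")[190:320,200:340]
W=np.zeros((600,800,3),np.uint8)
a=cv2.resize(s,(400,329));b=cv2.resize(t,(400,371));W[:329,:400]=a;W[:371,400:]=b
cv2.imwrite("pics/m4.png",W)
E
```

```text
t 6.05 pos [0.4748 0.09   0.022 ] yaw 1.61 units: [ 0.126 -0.     0.06 ] turn -0.0 W 0.0451 F [ 0.4 -0.3  0.3] 0.1
t 6.63 pos [0.4534 0.0897 0.0217] yaw 1.6 units: [0.233 0.001 0.062] turn -0.0 W 0.0855 F [-1.1 -0.3 -0.3] 0.0
```

```bash
python3 -m crank '[[0,0,0.08,0,1],[0,0,0.2,0,1],[0,0,0.2,0,1],[0,0,0.2,0,1],[0,0,0.2,0,1],[0.05,-0.2,0.1,0,1],[0.05,-0.2,0,0,1],[0.05,-0.2,0,0,1]]'>/dev/null;python3 -m crank '[[0.05,-0.2,0,0,1],[0.05,-0.2,0,0,1],[0.05,-0.2,0,0,1],[0.05,-0.2,0,0,1],[0.05,-0.2,0,0,1],[0,0,0,0,1],[0,0,0,0,1]]'>/dev/null; python3 err.py .466 .09 .034 1.6
python3 - <<'E'
from h import *
cv2.imwrite("pics/s5.png",r.grab_frame("side"))
cv2.imwrite("pics/t5.png",r.grab_frame("top"))
for n in "ts":
    a=cv2.imread({"t":"pics/top0.png","s":"pics/side0.png"}[n]).astype(int);b=cv2.imread(f"pics/{n}5.png").astype(int)
    d=(b-a).sum(2)
    m=((d>45)).astype(np.uint8)*255
    for c in cv2.findContours(m,cv2.RETR_EXTERNAL,cv2.CHAIN_APPROX_NONE)[0]:
        if cv2.contourArea(c)>60: print(n,cv2.contourArea(c),cv2.boundingRect(c),[np.round(x,1) for x in cv2.minAreaRect(c)])
s=cv2.imread("pics/s5.png")[100:240,220:390];t=cv2.imread("pics/t5.png")[180:380,200:340]
W=np.zeros((571,800,3),np.uint8);W[:329,:400]=cv2.resize(s,(400,329));W[:571,400:]=cv2.resize(t,(400,571));cv2.imwrite("pics/m5.png",W)
E
```

```text
t 7.98 pos [ 0.534 -0.23   0.216] yaw 1.27 units: [-0.34  1.6  -0.91] turn 0.007 W 0.0853 F [0.3 0.1 0.4] 0.0
t 2594.0 (218, 257, 96, 32) [array([265.5, 272.7]), array([29.8, 94.2]), np.float64(88.0)]
t 523.5 (162, 184, 100, 25) [array([211.1, 197.8]), array([101. ,   9.6]), np.float64(12.9)]
t 10881.0 (460, 176, 115, 224) [array([504.5, 291.2]), array([ 97.9, 227.5]), np.float64(16.3)]
t 131.0 (497, 168, 15, 22) [array([505., 179.]), array([ 8.9, 23.3]), np.float64(26.6)]
s 1282.5 (255, 137, 54, 58) [array([281.2, 164.5]), array([23.7, 68. ]), np.float64(31.2)]
s 756.0 (159, 123, 49, 43) [array([185.4, 149.3]), array([29.8, 48.4]), np.float64(50.5)]
s 61.5 (153, 117, 9, 24) [array([158.1, 128.8]), array([ 5.5, 23.8]), np.float64(12.8)]
s 122.0 (178, 97, 22, 14) [array([188.9, 102.8]), array([13.6, 18.2]), np.float64(36.9)]
s 223.5 (15, 32, 37, 53) [array([31. , 58.7]), array([60.8,  9.2]), np.float64(53.5)]
s 67.0 (40, 29, 21, 19) [array([52.7, 39.8]), array([14.1, 21.5]), np.float64(64.7)]
s 1019.5 (122, 19, 50, 41) [array([148.6,  39. ]), array([33., 50.]), np.float64(60.6)]
s 2212.5 (139, 0, 72, 101) [array([168.8,  48.1]), array([97.7, 69.8]), np.float64(77.0)]
s 4512.5 (56, 0, 102, 118) [array([102.5,  52. ]), array([ 93.3, 118.5]), np.float64(8.2)]
s 144.5 (29, 0, 20, 16) [array([40.2,  4.5]), array([23.4, 11.7]), np.float64(35.5)]
```

View pics/m5.png

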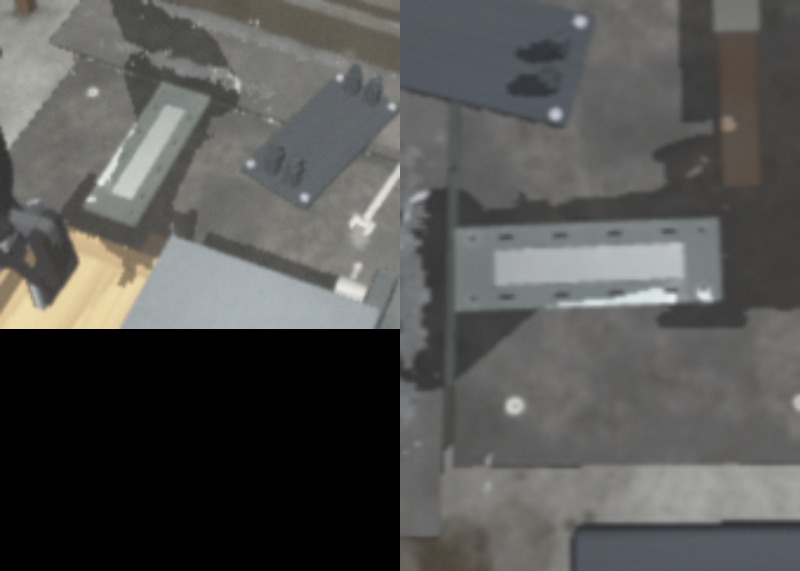

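The frame lies flat on the bench. In the right-hand crop its corners are about (455,228), (721,218), (721,301) and (457,311), and the brush and spanner are undisturbed.

```bash
python3 - <<'E'
from h import *
P=[ray("top",200+(x-400)/2.857,180+y/2.855,.007) for x,y in((455,228),(721,218),(721,301),(457,311))]
print(np.round(P,4),"c",np.round(np.mean(P,0),4)); e=(P[0]+P[3]-P[1]-P[2])/2;print(np.linalg.norm(e),np.degrees(np.arctan2(e[1],e[0]))-90)
print(ray("top",265.7,272.8,.007))
E
python3 err.py .467 .087 .12 1.6
```

```text
[[ 0.5073  0.1915  0.007 ]
 [ 0.5128 -0.0102  0.007 ]
 [ 0.4508 -0.0097  0.007 ]
 [ 0.4454  0.1887  0.007 ]] c [0.4791 0.0901 0.007 ]
0.2000825075035662 1.5578271203276302
[0.47858963 0.09069659 0.007     ]
t 8.08 pos [ 0.5343 -0.2258  0.2157] yaw 1.6 units: [-0.337  1.564 -0.479] turn -0.0 W 0.0855 F [-0.4  0.2  0.1] 0.0
```

```bash
python3 -m crank '[[-0.03,0.2,0,0,1],[-0.03,0.2,0,0,1],[-0.03,0.2,0,0,1],[-0.04,0.2,0,0,1],[-0.04,0.2,0,0,1],[-0.04,0.2,0,0,1],[-0.04,0.2,0,0,1],[-0.03,0.18,0,0,1]]'>/dev/null; python3 -m crank '[[0,0,-0.15,0,1],[0,0,-0.15,0,1],[0,0,-0.15,0,1],[0,0,-0.15,0,1],[0,0,-0.15,0,1],[0,0,-0.1,0,1],[0,0,-0.05,0,1],[0,0,0,0,1]]'>/dev/null;python3 err.py .479 .0905 -.005 1.56
```

```text
t 9.42 pos [0.4765 0.0905 0.0346] yaw 1.73 units: [ 0.012 -0.    -0.198] turn -0.004 W 0.0854 F [-0.3 -0.8  0.4] 0.0
```

```bash
python3 -m crank '[[0.012,0,-0.06,-0.004,1],[0,0,-0.06,0,1],[0,0,-0.04,0,1],[0,0,-0.03,0,1],[0,0,0,0,1]]'>/dev/null;python3 err.py .479 .0905 -.005 1.56; python3 -m crank '[[0,0,0,0,0.8],[0,0,0,0,0.65],[0,0,0,0,0.55],[0,0,0,0,0.48],[0,0,0,0,0.4],[0,0,0,0,0.3],[0,0,0,0,0.2]]' 30 >/dev/null;python3 err.py .479 .0905 -.005 1.56
```

```text
t 9.83 pos [ 0.4806  0.09   -0.002 ] yaw 1.45 units: [-0.008  0.003 -0.015] turn 0.002 W 0.0857 F [0.3 0.9 0.7] 0.0
t 10.42 pos [ 0.4811  0.0897 -0.0011] yaw 1.4 units: [-0.01   0.004 -0.019] turn 0.003 W 0.0607 F [-2.8 -0.8  8. ] 30.5
```

Gripped. Now I'll lift it and carry it over the drawer.

```bash
python3 -m crank '[[0,0,0.04,0,0.2],[0,0,0.06,0,0.2],[0,0,0.1,0,0.2],[0,0,0.15,0,0.2],[0,0,0.18,0,0.2],[0,0,0.18,0,0.2],[0,0,0.18,0,0.2],[0,0,0.1,0,0.2]]'>/dev/null;python3 err.py .537 -.21 .19 1.55; python3 -m crank '[[0.01,-0.08,0,0,0.2],[0.02,-0.14,0,0,0.2],[0.03,-0.18,0,0,0.2],[0.04,-0.18,0,0,0.2],[0.04,-0.18,0,0,0.2],[0.04,-0.18,0,0,0.2],[0.04,-0.18,0,0,0.2],[0.03,-0.16,0,0,0.2]]' >/dev/null;python3 -m crank '[[0.03,-0.12,0,0,0.2],[0,-0.1,0,0,0.2],[0,0,0,0,0.2],[0,0,0,0,0.2]]'>/dev/null;python3 err.py .537 -.21 .19 1.55
python3 - <<'E'
from h import *
cv2.imwrite("pics/s6.png",r.grab_frame("side"));cv2.imwrite("pics/t6.png",r.grab_frame("top"))
W=cv2.imread("pics/t6.png")[180:320,330:490]
cv2.imwrite("pics/m6.png",cv2.resize(W,None,fx=4,fy=4))
E
```

```text
t 11.08 pos [0.4821 0.0893 0.2002] yaw 1.35 units: [ 0.275 -1.497 -0.051] turn 0.004 W 0.0604 F [ 0.9  0.4 -0.4] 32.9
t 12.08 pos [ 0.5361 -0.2117  0.1963] yaw 1.23 units: [ 0.004  0.009 -0.032] turn 0.007 W 0.0602 F [-0.8  0.9 -0.9] 32.9
```

```bash
python3 - <<'E'
from h import *
im=cv2.imread("pics/top0.png");h=cv2.cvtColor(im,cv2.COLOR_BGR2HSV)
m=((h[...,0]>8)&(h[...,0]<28)&(h[...,1]>70)).astype(np.uint8)
for v in(225,235,245,255,265):
    u=np.nonzero(m[v,340:490])[0]+340
    a,b=ray("top",u.min(),v+.5,.108),ray("top",u.max()+1,v+.5,.108)
    print(v,u.min(),u.max(),np.round(a,4),np.round(b,4),"mid",np.round((a+b)/2,4))
E
python3 err.py .537 -.211 .10 1.55
```

```text
225 353 470 [ 0.5693 -0.0925  0.108 ] [ 0.5669 -0.3252  0.108 ] mid [ 0.5681 -0.2089  0.108 ]
235 353 471 [ 0.5496 -0.0921  0.108 ] [ 0.5472 -0.326   0.108 ] mid [ 0.5484 -0.2091  0.108 ]
245 354 472 [ 0.53   -0.0937  0.108 ] [ 0.5276 -0.3268  0.108 ] mid [ 0.5288 -0.2102  0.108 ]
255 354 473 [ 0.5105 -0.0933  0.108 ] [ 0.5081 -0.3276  0.108 ] mid [ 0.5093 -0.2104  0.108 ]
265 355 474 [ 0.4911 -0.0948  0.108 ] [ 0.4887 -0.3284  0.108 ] mid [ 0.4899 -0.2116  0.108 ]
t 12.18 pos [ 0.5367 -0.2093  0.1961] yaw 1.46 units: [ 0.002 -0.009 -0.48 ] turn 0.002 W 0.0604 F [ 1.  -0.3 -2. ] 32.9
```

```bash
python3 -m crank '[[0,-0.005,-0.1,0,0.2],[0,0,-0.12,0,0.2],[0,0,-0.12,0,0.2],[0,0,-0.1,0,0.2],[0,0,-0.06,0,0.2],[0,0,-0.04,0,0.2],[0,0,-0.03,0,0.2],[0,0,0,0,0.2]]' >/dev/null;python3 err.py .537 -.211 .0745 1.55
```

```text
t 12.85 pos [ 0.5368 -0.2108  0.0816] yaw 1.46 units: [ 0.001 -0.001 -0.036] turn 0.002 W 0.0602 F [-0.3  0.4 -1.3] 32.9
```

```bash
python3 -m crank '[[0,0,-0.02,0,0.2],[0,0,-0.015,0,0.2],[0,0,0,0,0.2],[0,0,0,0,0.2]]' >/dev/null;python3 err.py .537 -.211 .0745 1.55;  python3 -m crank '[[0,0,0,0,0.5],[0,0,0,0,0.6],[0,0,0,0,0.65],[0,0,0,0,0.68],[0,0,0,0,0.68]]' >/dev/null;python3 err.py .537 -.211 .0745 1.55; python3 -m crank '[[0,0,0.06,0,0.68],[0,0,0.12,0,0.68],[0,0,0.18,0,0.68],[0,0,0.2,0,0.68],[0,0,0.2,0,0.68],[0,0,0.1,0,0.68],[0,0,0,0,0.68]]' >/dev/null;python3 err.py .37 -.21 .10 1.55
```

```text
t 13.18 pos [ 0.537  -0.2116  0.0754] yaw 1.4 units: [-0.     0.003 -0.005] turn 0.003 W 0.0606 F [-0.3  0.3 -0.2] 32.9
t 13.6 pos [ 0.537  -0.2115  0.0752] yaw 1.41 units: [ 0.     0.002 -0.004] turn 0.003 W 0.0718 F [-0.5 -0.6 -0.4] 0.0
t 14.18 pos [ 0.5393 -0.2132  0.2533] yaw 1.36 units: [-0.847  0.016 -0.767] turn 0.004 W 0.0721 F [ 0.2 -1.  -0.8] 0.0
```

```bash
python3 - <<'E'
from h import *
m=r.camera_model("wrist");w=r.grab_frame("wrist");cv2.imwrite("pics/w7.png",w)
h=cv2.cvtColor(w,cv2.COLOR_BGR2HSV)
print("proj expected corners",[np.round(proj("wrist",[.537+sx*.031,-.2105+sy*.1,.082])).tolist() for sx,sy in((-1,-1),(-1,1),(1,1),(1,-1))])
k=((h[...,1]<60)&(h[...,2]>100)).astype(np.uint8)
k=cv2.morphologyEx(k,cv2.MORPH_OPEN,np.ones((3,3)))
for c in cv2.findContours(k,cv2.RETR_EXTERNAL,cv2.CHAIN_APPROX_NONE)[0]:
    if cv2.contourArea(c)>800:
        q=cv2.minAreaRect(c);print(cv2.contourArea(c),np.round(cv2.boxPoints(q)).tolist(),[np.round(ray(m,*p,.082)[:2],3).tolist() for p in cv2.boxPoints(q)])
E
python3 err.py .385 -.216 .25 1.5
```

```text
proj expected corners [[285.0, 264.0], [283.0, 64.0], [354.0, 65.0], [342.0, 265.0]]
12592.0 [[277.0, 63.0], [346.0, 63.0], [346.0, 262.0], [277.0, 262.0]] [[0.502, -0.111], [0.563, -0.11], [0.574, -0.309], [0.499, -0.311]]
69134.0 [[376.0, 381.0], [405.0, -15.0], [659.0, 4.0], [629.0, 400.0]] [[0.62, -0.477], [0.609, -0.048], [0.827, -0.056], [0.949, -0.504]]
66948.0 [[-40.0, 20.0], [332.0, -19.0], [372.0, 363.0], [0.0, 402.0]] [[0.234, -0.084], [0.548, -0.047], [0.612, -0.447], [0.147, -0.517]]
t 14.23 pos [ 0.5382 -0.2123  0.2505] yaw 1.39 units: [-0.766 -0.019 -0.002] turn 0.002 W 0.0714 F [ 0.2  0.1 -0.7] 0.0
```

The wrist mask puts the frame at x 0.50–0.565 and y −0.11 to −0.31, flat in the drawer. Next I'll go in front of the handle with the fingers shut.

```bash
python3 -m crank '[[-0.15,0,0,0,0],[-0.15,0,0,0,-0.5],[-0.15,0,0,0,-1],[-0.15,-0.01,0,0,-1],[-0.12,-0.01,0,0,-1],[-0.05,0,0,0,-1],[0,0,0,0,-1],[0,0,0,0,-1]]' >/dev/null;python3 err.py .383 -.216 .08 1.5
```

```text
t 14.9 pos [ 0.3834 -0.215   0.2471] yaw 1.43 units: [-0.002 -0.005 -0.835] turn 0.001 W 0.0001 F [ 0.4  0.3 -0.2] 0.0
```

```bash
python3 -m crank '[[0,0,-0.14,0,-1],[0,0,-0.14,0,-1],[0,0,-0.14,0,-1],[0,0,-0.14,0,-1],[0,0,-0.14,0,-1],[0,0,-0.1,0,-1],[0,0,0,0,-1]]' >/dev/null;python3 err.py .533 -.214 .08 1.5;python3 -m crank '[[0.03,0,0,0,-1],[0.03,0,0,0,-1],[0.03,0,0,0,-1],[0.03,0,0,0,-1],[0.03,0,0,0,-1],[0.03,0,0,0,-1]]' >/dev/null;python3 err.py .533 -.214 .08 1.5
```

```text
t 15.48 pos [ 0.3819 -0.2145  0.0834] yaw 1.5 units: [ 0.756  0.002 -0.017] turn -0.0 W 0.0002 F [-0.6 -0.1  0. ] 0.0
t 15.98 pos [ 0.42   -0.2154  0.0878] yaw 1.43 units: [ 0.565  0.007 -0.039] turn 0.002 W -0.0003 F [-1.5  0.   2. ] 0.9
```

```bash
python3 -m crank '[[0.04,0,-0.005,0,-1],[0.05,0,0,0,-1],[0.05,0,0,0,-1],[0.05,0,0,0,-1],[0.05,0,0,0,-1],[0.05,0,0,0,-1],[0.05,0,0,0,-1],[0.05,0,0,0,-1]]' >/dev/null;python3 err.py .533 -.214 .083 1.5
```

```text
t 16.65 pos [ 0.4978 -0.2153  0.0859] yaw 1.42 units: [ 0.176  0.006 -0.015] turn 0.002 W -0.0002 F [-2.1  1.   0.2] 0.8
```

```bash
python3 -m crank '[[0.04,0,0,0,-1],[0.03,0,0,0,-1],[0.03,0,0,0,-1],[0.02,0,0,0,-1],[0.02,0,0,0,-1],[0,0,0,0,-1]]' >/dev/null;python3 err.py .545 -.214 .083 1.5;python3 -m crank '[[0.015,0,0,0,-1],[0.015,0,0,0,-1],[0,0,0,0,-1]]' >/dev/null;python3 err.py .545 -.214 .083 1.5
```

```text
t 17.15 pos [ 0.5259 -0.2156  0.0862] yaw 1.43 units: [ 0.096  0.008 -0.016] turn 0.002 W -0.0002 F [-0.6 -1.5 -0.1] 0.0
t 17.4 pos [ 0.5315 -0.2156  0.0862] yaw 1.42 units: [ 0.067  0.008 -0.016] turn 0.002 W -0.0 F [0.5 0.2 0.4] 0.0
```

```bash
for i in 1 ; do python3 -m crank '[[0.015,0,0,0,-1],[0.015,0,0,0,-1]]' >/dev/null;python3 err.py .545 -.214 .083 1.5;python3 -m crank '[[0.015,0,0,0,-1],[0.015,0,0,0,-1]]' >/dev/null;python3 err.py .545 -.214 .083 1.5; python3 -m crank '[[0.01,0,0,0,-1],[0.01,0,0,0,-1]]' >/dev/null;python3 err.py .545 -.214 .083 1.5; done
```

```text
t 17.57 pos [ 0.5362 -0.2155  0.086 ] yaw 1.39 units: [ 0.044  0.007 -0.015] turn 0.002 W -0.0001 F [-10.6  -0.3   3.9] 6.4
t 17.73 pos [ 0.5367 -0.2155  0.0855] yaw 1.31 units: [ 0.042  0.007 -0.012] turn 0.004 W 0.0 F [-25.    2.9  21.5] 15.0
t 17.9 pos [ 0.5369 -0.2155  0.0852] yaw 1.22 units: [ 0.041  0.008 -0.011] turn 0.006 W 0.0001 F [-32.    4.5  28.8] 19.5
```

Hard stop at x=0.5365, after about 0.134 m of travel, which fits a shut drawer. I'll back off, retreat and check.

```bash
python3 -m crank '[[-0.05,0,0,0,-1],[-0.1,0,0,0,-1],[-0.15,0,0,0,-1],[-0.15,0,0,0,-1],[-0.1,0,0.1,0,-1],[0,0,0.2,0,-1],[0,0,0.2,0,-1],[0,0,0.2,0,-1]]' >/dev/null; python3 -m crank '[[0,0.2,0.1,0,-1],[0,0.2,0,0,-1],[0,0.2,0,0,-1],[0,0.2,0,0,-1],[0,0.2,0,0,-1],[0,0.2,0,0,-1],[0,0.2,0,0,-1],[0,0.1,0,0,-1]]' >/dev/null; python3 -m crank '[[0,0,0,0,-1],[0,0,0,0,-1]]'>/dev/null; python3 err.py .545 -.214 .083 1.5
python3 - <<'E'
from h import *
t=r.grab_frame("top");s=r.grab_frame("side");cv2.imwrite("pics/t9.png",t);cv2.imwrite("pics/s9.png",s)
for n,im in(("top",t),("side",s)):
    h=cv2.cvtColor(im,cv2.COLOR_BGR2HSV);m=(h[...,0]>8)&(h[...,0]<28)&(h[...,1]>70)
    print(n,"wood px near drawer",(m[195:330,345:490] if n=="top" else m[180:310,170:300]).sum())
a=cv2.imread("pics/top0.png")
# unit front now: panel outer edge expected at face -15mm ; print column profile
print([int(x) for x in t[200:250,440].sum(1)]); print([int(x) for x in a[200:250,440].sum(1)])
f=np.array([.6025,-.2076,.13]);
for q in(0,.01,.02):
    print(q,"panel outer top row",np.round(proj("top",[.4592+.133-q,-.26,.117]),1),"bar",np.round(proj("top",[.4228+.133-q,-.23,.095]),1))
d=np.abs(t.astype(int)-a).sum(2)
print("brush/spanner diff",(d[165:250,305:330]>60).sum(),(d[145:166,203:275]>60).sum())
E
```

```text
t 19.4 pos [0.4371 0.0829 0.2449] yaw 1.57 units: [ 0.54  -1.484 -0.809] turn -0.001 W 0.0002 F [-0.3 -1.2  0.1] 0.0
top wood px near drawer 0
side wood px near drawer 0
[478, 476, 476, 480, 447, 356, 420, 465, 469, 475, 479, 487, 461, 345, 247, 235, 233, 235, 222, 202, 216, 277, 319, 333, 329, 327, 331, 337, 348, 394, 493, 561, 574, 514, 423, 329, 296, 297, 300, 314, 319, 321, 324, 324, 326, 316, 318, 321, 318, 315]
[465, 467, 469, 471, 441, 335, 313, 319, 314, 307, 367, 512, 551, 549, 548, 553, 555, 570, 579, 581, 583, 591, 596, 594, 574, 558, 554, 548, 543, 554, 567, 569, 561, 566, 574, 571, 561, 552, 555, 566, 564, 539, 521, 529, 537, 548, 559, 567, 573, 568]
0 panel outer top row [438.5 212.6] bar [421.6 232.2]
0.01 panel outer top row [438.7 217.6] bar [421.8 237.2]
0.02 panel outer top row [438.9 222.7] bar [422.  242.2]
brush/spanner diff 339 0
```

Run:
```python
from h import *
for f in("top0","t5","t9"):
    h=cv2.cvtColor(cv2.imread(f"pics/{f}.png"),cv2.COLOR_BGR2HSV)[180:250,300:335]
    m=(h[...,0]>3)&(h[...,0]<25)&(h[...,1]>50);y,x=np.nonzero(m);print(f,m.sum(),x.min()+300,x.max()+300,y.min()+180,y.max()+180,x.mean()+300)
```

```text
top0 453 312 325 192 245 318.4569536423841
t5 398 312 326 192 245 318.643216080402
t9 419 312 326 193 245 319.11217183770884
```

The brush hasn't moved (the differences are only shadow), the drawer is shut, and the robot is touching nothing.

```bash
python3 -c "
from bench import r
print(r.hand_in())"
```

```text
the job is handed in; nothing more can be done
None
```

I laid the frame flat on the bench and let go, then laid it flat in the top drawer, shut the drawer to its stop, and handed in at about 19.5 s with the brush and spanner unmoved; the verdict was not shown.

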